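# Pin the paper gauge of the office hole punch

## Robot

A 6-joint arm with a two-finger parallel gripper is mounted at the origin on the work surface. World frame = base frame: x ahead of the robot, y to its left, z up, the work surface at z = 0. Lengths are in m, angles in rad, forces in N, time in s.
With the tool pointing down it reaches from about 0.325 to 0.875 m from the base axis. Payload 4.4 kg.
Tool frame: the origin (TCP) lies on the mounting face of the last link; the fingertips stand 173 mm ahead of it and the grasp point (between the pads) lies 155 mm ahead of it; z points along the fingers, y is the line along which they close (so a half turn about z gives the same grasp; the last joint's range is limited). The gripper opens to 85 mm and grips with 20 to 120 N. Pads are 22 mm wide; open, the fingers measure 114 mm over their backs; the gripper's body (76 mm by 85 mm) begins 54 mm behind the grasp point. The pads swing forward as they close: fully open they stand 13 mm farther back than shut.
Start: joints at [-1.454, 0.207, 1.542, -0, 1.393, -0.15], TCP at [0.152, -0.555, 0.405] pointing down, gripper open.
Joint ranges: [-2.73, 2.73], [-0.86, 2.22], [0.23, 2.46], [-1.11, 4.25], [0.08, 2.63], [-2.82, 2.82]. Speed limits (rad/s): [2.79, 2.79, 3.14, 3.14, 3.14, 3.14].

## Interface

Orientations are given as a unit quaternion [x, y, z, w].
In Python, from cell import manip gives the robot as it stands.
- The arm moves only by the tool step_arm, never from a script. Its argument "increments" is a list of rows, each an object with "slide": the shift along the tool's x, y, z in m, a list of three; "spin": the turn about the tool's z in rad. A call has exactly 5 rows; each row is the pose to reach, as a shift and turn from the pose commanded when the call began, along the tool's axes at that moment; what a row does not reach only later rows make up. A row lasts 1/10 s, in which the tool goes at most 50 mm and 8.59 degrees, less where a joint would pass 70% of its speed; a pose out of reach is approached as far as the arm can. A call with a gripper value outside its range is refused whole. "hand" is the finger opening in m, from 0 to 0.0854, set as the call begins (left out, the last holds). The fingers move at their own pace and stop on an object; "squeeze" is the grip in N (left out, the last holds). Time passes only in rows, so rows that repeat a pose let the fingers close, or fill a call up. It gives the time, the measured TCP pose, the force, the opening and the grip force at its end, in the units of the state.
- manip.sense(): the state, without advancing time (a new reading comes with each control period).
- manip.read_camera(name): name is "side" or "top"; returns the picture (480x640x3 uint8, red, green, blue); there is no depth.
- manip.camera_info(name): a dict with "fov_y" (degrees; the focal length in pixels is half the picture's height over the tangent of half this angle, whatever the lens; pixels are square), "cx", "cy" (the principal point, pixels), "dist_coeffs" ([k1, k2, p1, p2, k3] as OpenCV has them; the pictures are not rectified), "R" (3x3) and "t" (3): a world point X has camera coordinates R X + t. Camera axes: x right, y down, z forward; pixel columns grow to the right and rows downward; lengths in m; the calibration is good to about 2 mm. A picture is of the moment at which its call begins. camera_info takes no time and is no camera call.
- manip.finish_job(): hands the job in; it is judged then, once.
Trained networks look in the newest picture that a camera, given by its name, has taken for a name from the list of things; names that differ only in an ending like _2 or _b are one class to them, and where a whole thing is asked for, a point or a joint stands for the part that bears it (a point fixed in the world has none). Each returns a list of dicts, best first, with "confidence" (0 to 1); they miss things now and then, are a little off and sometimes report something else, mostly with a low value. They report only what shows in the picture. A call takes as long as a camera call. They do not tell look-alikes from the thing itself.
- manip.trace(camera, query): "mask" (480x640 bool, what is visible of it) and "point" ([column, row] in pixels, amid what is visible of it).
- manip.spot_point(camera, query): "point" ([column, row] in pixels: a listed point, or the origin of a listed thing).
The state is a dict: "t": time; "joint_positions": joint angles; "dq": joint speeds; "joint_efforts": joint torques, N m; "tcp_pos": TCP position; "eef_rot": TCP orientation; "force": force on the tool from outside, world axes, zero at the start; "ft_torque": the same for the moment, N m; "finger_gap": opening from 0.0 (shut) to 1.0 (fully open); "finger_force": force on a finger pad.
Only numpy, scipy, OpenCV 4.12 (cv2) and the standard library are available. Lean on these libraries where they do the work, as an engineer would, in place of code of your own. Each camera call takes 0.05 s, during which the arm holds its last target. There are 200 camera calls.

## Task

Lock the hole punch's paper gauge: push its yellow tab so that the gauge slides fully home and the holes line up, then pull the red pin out of its green block and push it down through the gauge into the punch until it clicks and its collar sits flat on the gauge, and let go. Leave the black pin in its own block.

Things in the scene. Friction and masses are not known exactly. Their poses are not given: they have to be found in the camera images.
- red_pin: Steel pin, red grip, 120 g, upright in a fixed green block 70x70x60 mm. Origin: centre of collar underside (at start on the block top, 60 mm up), z up. Above it: collar 32 mm wide, 4 thick; grip 22 mm wide from 4 to 40 mm; 4 mm button. Below: shank 14 mm wide, 55 long, last 10 mm tapered to a 6 mm tip. A groove is held by sprung balls: about 10 N straight up frees it; lift 55 mm to clear.
- black_pin: The same pin with a black grip, in a second green block like the first; the two blocks may stand either way round. It belongs to another machine and stays where it is. Origin and sizes as for the red pin.
- lock_hole (a point): Lock hole of the fixed grey hole punch, centre, level with the gauge's top face (60 mm up). z up; +y points to the white punch head, which starts 97 mm away and rises 140 mm above the hole with its lever bar. Hole 18 mm wide, 3 mm chamfer, 60 deep: 10 through the gauge, rest in the base, where sprung balls catch the groove (a 5 N push clicks it in). Pin home: its origin is at this point.
- gauge (a joint): Value q: how far the aluminium gauge plate is out (m): 0 = home at a stop, holes in line; max 0.06. It slides along the y of lock_hole; its hole is at y = -q. Plate 56 mm wide, 10 thick, top 60 mm above desk. Upright yellow tab at its outer end: 56 mm wide, 12 thick, 40 high above the plate; outer face at y = -0.075 - q. Push it to +y; about 3 N friction, stays where left.
Things that resemble listed ones, but are neither listed nor needed, are in the scene too. What is shaped like the red_pin but purple is not meant.

How it is judged:
On the way, in this order (a step that is already met when the one before it is completed fails the run):
1. the gauge is pushed home (value of joint gauge below 0.005 m), for 0.1 s.
2. the red pin is drawn out of its block (height (world z) of red_pin above 0.105 m), for 0.1 s.
At the end, for the whole second after the job is handed in: The gauge is within 5 mm of home; the red pin stands in the lock hole (within 6 mm of its axis, upright within 10 degrees), its collar within 4 mm of the gauge's top face, at rest and released; the black pin is within 15 mm of where it stood (value of joint gauge below 0.005 m and horizontal distance between red_pin and lock_hole below 0.006 m and z of red_pin in the frame of lock_hole between -0.006 and 0.004 m and angle between red_pin's own z axis and vertical below 0.17 rad and linear speed of red_pin below 0.02 m/s and distance of black_pin from where it was at the start of the episode below 0.015 m); the robot touches nothing.
It fails at once if the black pin is pulled out of its block or knocked over (distance of black_pin from where it was at the start of the episode above 0.03 m).
It also fails if it takes over 45 s, if anything falls off the work surface, if the arm or the gripper's body presses on something with over 40 N, if the wrist force passes 120 N, or if a joint passes its speed limit or range.

## Working session

There is one attempt and no reset: what is moved stays moved. The work goes in short steps, Python scripts to look and compute and a tool call to move; the robot and the scene stay as the last step left them, time stands still between calls to the robot, and variables do not carry over. Pictures are saved under pics/ and viewed, at most 10 in all, crops included, and the job is handed in when it is done.

Besides the shell and the picture viewer there is one more tool, called after "Call:" in YAML: its name, and indented under it one key for each argument. step_arm: Moves the arm, as the interface text tells. Its arguments: {"type":"object","properties":{"increments":{"type":"array"},"hand":{"type":"number"},"squeeze":{"type":"number"}},"required":["increments"]}

```bash
ls; mkdir -p pics; python3 - <<'E'
from cell import manip
import cv2,numpy as np
s=manip.sense();print(s)
for c in("side","top"):
    im=manip.read_camera(c);cv2.imwrite(f"pics/{c}0.png",im[:,:,::-1]);print(c,manip.camera_info(c))
    for q in("red_pin","black_pin","lock_hole"):
        print(q,[(np.round(d["point"],1),round(d["confidence"],2)) for d in manip.spot_point(c,q)])
    print("g",[(np.round(d["point"],1),round(d["confidence"],2),d["mask"].sum()) for d in manip.trace(c,"gauge")])
E
```

```text
pics
{'t': 0.0, 'joint_positions': array([-1.45449968e+00,  2.07440861e-01,  1.54296749e+00,  4.80116537e-06,
        1.39349544e+00, -1.50493842e-01]), 'dq': array([ 3.07482961e-04, -1.08312156e-03, -2.39025251e-05, -7.99436316e-04,
        2.63691958e-03, -1.01489315e-04]), 'joint_efforts': array([-8.64627691e-04, -3.83037472e+01, -2.91598982e+01, -3.55067759e-04,
        1.05322796e-02, -5.85250078e-06]), 'tcp_pos': array([ 0.1515415 , -0.55429285,  0.40350704]), 'eef_rot': array([ 9.91115435e-01,  1.32999474e-01,  2.21197300e-05, -1.15535796e-03]), 'force': array([-1.14028349,  0.75758022, -0.5347011 ]), 'ft_torque': array([-0.00405073, -0.00761321, -0.0092308 ]), 'finger_force': 0.0, 'finger_gap': 0.9988145137181789}
side {'fov_y': 53.71321658247702, 'cx': 313.40386507374535, 'cy': 244.4626790909279, 'dist_coeffs': array([-0.01126026,  0.        ,  0.        ,  0.        ,  0.        ]), 'R': array([[ 0.99984544,  0.0128009 ,  0.01205106],
       [ 0.01724578, -0.58090197, -0.81379081],
       [-0.00341677,  0.81387287, -0.58103295]]), 't': array([-0.51546568,  0.02208642,  0.90
[... 157 characters left out ...]
hole [(array([357.6, 211.9]), 0.97)]
g [(array([363.2, 233.7]), 0.56, np.int64(1329))]
top {'fov_y': 45.28443000435574, 'cx': 317.77278497555807, 'cy': 220.95726439084785, 'dist_coeffs': array([-0.15717228,  0.        ,  0.        ,  0.        ,  0.        ]), 'R': array([[ 0.00803705, -0.9999621 ,  0.00334713],
       [-0.99743968, -0.00825455, -0.07103488],
       [ 0.07105981, -0.00276765, -0.99746822]]), 't': array([-0.08305108,  0.53413603,  1.01206872])}
red_pin [(array([348.1, 201.8]), 0.75), (array([454.4, 168.3]), 0.75), (array([401.5, 181.3]), 0.52)]
black_pin [(array([409. , 244.9]), 0.52)]
lock_hole [(array([233.1, 183.3]), 0.74)]
g [(array([264.3, 176.7]), 0.64, np.int64(2022))]
```

View pics/side0.png

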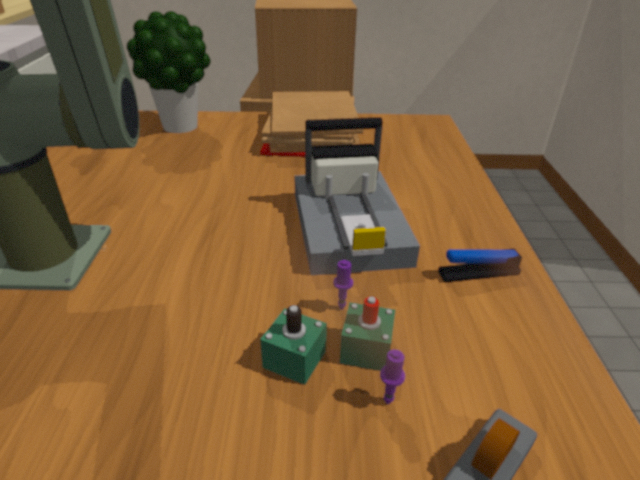

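View pics/top0.png

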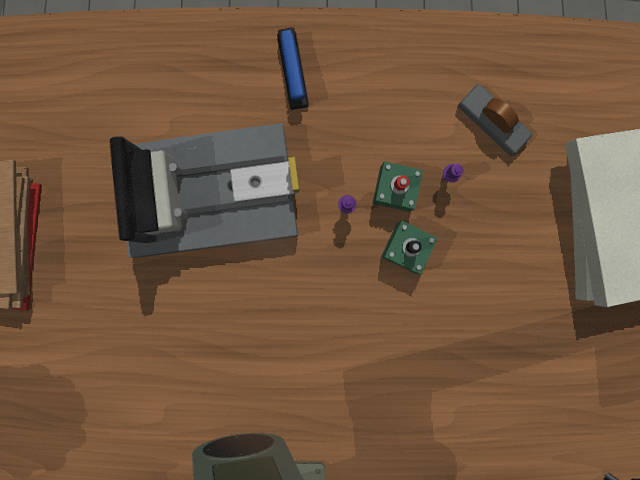

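The side view shows the red-grip pin at (371,310), in the right green block. The black pin is at (293,320), with purple decoys at (343,280) and (392,375). The yellow tab is at (369,238) and the lock hole is near (358,212). In the top view, red is at (401,183), black at (413,246), purple at (347,204) and (453,172), the tab at (294,175), and the gauge hole at (255,182).
Candidates for the red pin (side view) are (371,320), (344,282) and (391,372). Only (371,320) is red and sits in a block, so I choose it.

```bash
cat > h.py <<'E'
from cell import manip
import cv2,numpy as np
from scipy.optimize import least_squares
def cam(c):
    i=manip.camera_info(c);f=240/np.tan(np.radians(i["fov_y"]/2))
    return np.array([[f,0,i["cx"]],[0,f,i["cy"]],[0,0,1]]),np.array(i["dist_coeffs"]),np.array(i["R"]),np.array(i["t"])
def proj(c,X):
    K,d,R,t=cam(c);return cv2.projectPoints(np.atleast_2d(np.float64(X)),cv2.Rodrigues(R)[0],t,K,d)[0][:,0]
def onz(c,p,z):
    K,d,R,t=cam(c);n=cv2.undistortPoints(np.float64(p).reshape(1,1,2),K,d)[0,0]
    r=R.T@np.array([*n,1]);o=-R.T@t;return o+r*(z-o[2])/r[2]
def tri(ps,pt):
    s=least_squares(lambda X:np.r_[proj("side",X)[0]-ps,proj("top",X)[0]-pt],[.5,-.2,.06]);return s.x,np.sqrt(2*s.cost)
E
python3 - <<'E'
from h import *
np.set_printoptions(precision=4,suppress=True)
for n,a,b in(("red",(371.4,319.6),(401.5,181.3)),("black",(293.3,331.1),(409,244.9)),("hole",(357.6,211.9),(233.1,183.3))):
    print(n,onz("side",a,.06),onz("top",b,.06),*tri(a,b))
print("gaugehole top",onz("top",(255,182),.06),"p1",onz("top",(347.5,204),.06),onz("top",(453,172),.06))
t=cv2.imread("pics/top0.png");s=cv2.imread("pics/side0.png")
def comp(im,lo,hi,box):
    h=cv2.cvtColor(im,cv2.COLOR_BGR2HSV);m=cv2.inRange(h,lo,hi);x0,y0,x1,y1=box;k=np.zeros_like(m);k[y0:y1,x0:x1]=m[y0:y1,x0:x1];return k
for nm,im,box in(("top",t,(280,150,305,195)),("side",s,(345,220,395,255))):
    k=comp(im,(20,150,60),(32,255,255),box);r=cv2.minAreaRect(cv2.findNonZero(k));print(nm,(k>0).sum(),r,cv2.boxPoints(r).tolist())
# gripcentres: red
for nm,im,box in(("top",t,(385,165,420,200)),("side",s,(355,290,385,330))):
    k=comp(im,(0,150,60),(8,255,255),box);print(nm,np.mean(np.argwhere(k>0)[:,::-1],0),cv2.boundingRect(cv2.findNonZero(k)))
a=cv2.resize(t[135:215,210:310],None,fx=4,fy=4,interpolation=2);b=cv2.resize(t[140:285,325:470],(400,400),interpolation=2)
c=np.zeros((400,800,3),np.uint8);c[:320,:400]=a;c[:,400:]=b;cv2.imwrite("pics/crop.png",c)
E
```

```text
red [ 0.6021 -0.2165  0.06  ] [ 0.6022 -0.2235  0.06  ] [ 0.6011 -0.2226  0.066 ] 0.126216104419277
black [ 0.4895 -0.2422  0.06  ] [ 0.4918 -0.2362  0.06  ] [ 0.4903 -0.2371  0.0549] 1.2244988919115802
hole [0.6008 0.0822 0.06  ] [0.5962 0.0689 0.06  ] [0.5969 0.0676 0.0686] 1.6567534659218024
gaugehole top [0.5987 0.0308 0.06  ] p1 [ 0.5616 -0.1296  0.06  ] [ 0.6198 -0.3146  0.06  ]
top 206 ((293.87066650390625, 173.84986877441406), (34.525081634521484, 6.86423921585083), 80.21759033203125) [[287.5554504394531, 157.4214630126953], [294.3198547363281, 156.2551727294922], [300.1858825683594, 190.2782745361328], [293.4214782714844, 191.44456481933594]]
side 631 ((368.4922180175781, 237.87548828125), (20.896726608276367, 32.18719482421875), 86.42366790771484) [[351.7781982421875, 228.4513702392578], [383.9027099609375, 226.44358825683594], [385.20623779296875, 247.2996063232422], [353.08172607421875, 249.30738830566406]]
top [400.7692 183.0577] (394, 176, 15, 14)
side [370.3043 310.7609] (363, 297, 16, 26)
```

View pics/crop.png

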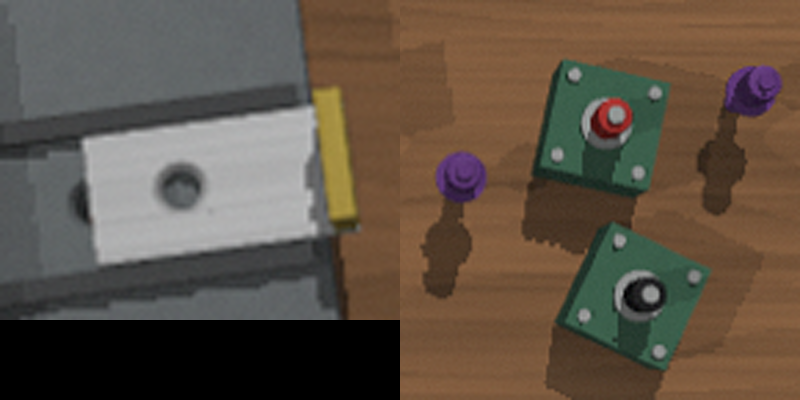

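The crop confirms the red pin in its block, with its collar centre at about top px (399.8,184.7). The gauge hole is at top px (255.2,181.5), and the outer edge of the tab top runs from (295.3,157) to (299.3,189.5). A bit of the base hole shows to the left of the plate, at about 228–231.

```bash
python3 - <<'E'
from h import *
np.set_printoptions(precision=4,suppress=True)
print("red",onz("top",(399.8,184.7),.06),onz("side",(370.5,322),.06))
print("ghole",onz("top",(255.2,181.5),.06))
print("tab",onz("top",(295.3,157),.1),onz("top",(299.3,189.5),.1))
print("tab side: bottom-left/right, top l/r", onz("side",(353,249.5),.06),onz("side",(385.5,247.5),.06),onz("side",(352.5,229.5),.1),onz("side",(384.5,227.5),.1))
print("plate edges",onz("top",(210+85/4,135+140/4),.06),onz("top",(210+305/4,135+107/4),.06),onz("top",(210+98/4,135+265/4),.06),onz("top",(210+310/4,135+235/4),.06))
print("purple", tri((343.7,281.8),(348.1,201.8)),tri((391.4,372.3),(454.4,168.3)))
E
```

```text
red [ 0.5962 -0.2205  0.06  ] [ 0.6003 -0.2214  0.06  ]
ghole [0.5996 0.0304 0.06  ]
tab [ 0.6357 -0.0401  0.1   ] [ 0.5811 -0.0474  0.1   ]
tab side: bottom-left/right, top l/r [ 0.5848 -0.0439  0.06  ] [ 0.6426 -0.0362  0.06  ] [ 0.5817 -0.0408  0.1   ] [ 0.6372 -0.0329  0.1   ]
plate edges [0.6195 0.0726 0.06  ] [ 0.6345 -0.023   0.06  ] [0.5649 0.0658 0.06  ] [ 0.5786 -0.0259  0.06  ]
purple (array([ 0.5653, -0.1307,  0.0588]), np.float64(0.19721245547829433)) (array([ 0.6211, -0.3157,  0.0648]), np.float64(3.1514978032776146))
```

Call:
step_arm:
  increments:
    - {"slide": [0.035, -0.02, 0], "spin": 0}
    - {"slide": [0.075, -0.043, 0], "spin": 0}
    - {"slide": [0.115, -0.067, 0], "spin": 0}
    - {"slide": [0.155, -0.09, 0], "spin": 0}
    - {"slide": [0.195, -0.113, 0], "spin": 0}
  hand: 0
  squeeze: 40

```text
t: 1.0
tcp_pos: [0.3108, -0.3928, 0.4049]
eef_rot: [0.991, 0.133, 0.0, 0.0]
force: [0.5, -0.3, 0.1]
finger_gap: 0.143
finger_force: 0.0
```

Call:
step_arm:
  increments:
    - {"slide": [0.039, -0.023, 0], "spin": 0}
    - {"slide": [0.078, -0.045, 0], "spin": 0}
    - {"slide": [0.117, -0.068, 0], "spin": 0}
    - {"slide": [0.156, -0.09, 0], "spin": 0}
    - {"slide": [0.195, -0.113, 0], "spin": 0}

```text
t: 1.5
tcp_pos: [0.4693, -0.2324, 0.405]
eef_rot: [0.991, 0.133, 0.0, 0.0]
force: [1.2, -0.5, 0.4]
finger_gap: 0.003
finger_force: 0.0
```

Call:
step_arm:
  increments:
    - {"slide": [0.04, -0.023, 0], "spin": 0.03}
    - {"slide": [0.08, -0.046, 0], "spin": 0.06}
    - {"slide": [0.12, -0.07, 0], "spin": 0.09}
    - {"slide": [0.16, -0.093, 0], "spin": 0.124}
    - {"slide": [0.18, -0.105, 0], "spin": 0.124}

```text
t: 2.0
tcp_pos: [0.616, -0.0821, 0.4047]
eef_rot: [0.997, 0.073, 0.001, -0.0]
force: [-0.6, -0.4, -0.2]
finger_gap: 0.001
finger_force: 0.0
```

Call:
step_arm:
  increments:
    - {"slide": [0, 0, 0.04], "spin": 0}
    - {"slide": [0, 0, 0.08], "spin": 0}
    - {"slide": [0, 0, 0.12], "spin": 0}
    - {"slide": [0, 0, 0.155], "spin": 0}
    - {"slide": [0, 0, 0.155], "spin": 0}

```text
t: 2.5
tcp_pos: [0.6111, -0.0842, 0.2432]
eef_rot: [0.997, 0.071, -0.006, -0.002]
force: [-0.4, -0.8, -0.4]
finger_gap: -0.0
finger_force: 0.0
```

Call:
step_arm:
  increments:
    - {"slide": [0, -0.008, 0], "spin": 0}
    - {"slide": [0, -0.016, 0], "spin": 0}
    - {"slide": [0, -0.024, 0], "spin": 0}
    - {"slide": [0, -0.032, 0], "spin": 0}
    - {"slide": [0, -0.04, 0], "spin": 0}

```text
t: 3.0
tcp_pos: [0.6095, -0.0456, 0.2522]
eef_rot: [0.997, 0.072, 0.002, 0.002]
force: [1.7, -2.7, 2.9]
finger_gap: -0.0
finger_force: 2.2
```

Call:
step_arm:
  increments:
    - {"slide": [0, -0.004, 0], "spin": 0}
    - {"slide": [0, -0.008, 0], "spin": 0}
    - {"slide": [0, -0.012, 0], "spin": 0}
    - {"slide": [0, -0.015, 0], "spin": 0}
    - {"slide": [0, -0.018, 0], "spin": 0}

```text
t: 3.5
tcp_pos: [0.6059, -0.0276, 0.2496]
eef_rot: [0.997, 0.071, -0.0, 0.0]
force: [1.7, -3.2, 2.3]
finger_gap: -0.0
finger_force: 1.7
```

Call:
step_arm:
  increments:
    - {"slide": [0, -0.001, 0], "spin": 0}
    - {"slide": [0, -0.002, 0], "spin": 0}
    - {"slide": [0, -0.003, 0], "spin": 0}
    - {"slide": [0, -0.004, 0], "spin": 0}
    - {"slide": [0, -0.005, 0], "spin": 0}

```text
t: 4.0
tcp_pos: [0.6051, -0.0227, 0.2495]
eef_rot: [0.997, 0.071, -0.0, -0.0]
force: [2.3, -2.2, 0.7]
finger_gap: -0.0
finger_force: 1.6
```

Call:
step_arm:
  increments:
    - {"slide": [0, -0.001, 0], "spin": 0}
    - {"slide": [0, -0.002, 0], "spin": 0}
    - {"slide": [0, -0.003, 0], "spin": 0}
    - {"slide": [0, -0.004, 0], "spin": 0}
    - {"slide": [0, -0.004, 0], "spin": 0}

```text
t: 4.5
tcp_pos: [0.6045, -0.0186, 0.2495]
eef_rot: [0.997, 0.071, -0.0, -0.0]
force: [2.1, -2.7, -0.2]
finger_gap: -0.003
finger_force: 1.3
```

Call:
step_arm:
  increments:
    - {"slide": [0, -0.001, 0], "spin": 0}
    - {"slide": [0, -0.002, 0], "spin": 0}
    - {"slide": [0, -0.003, 0], "spin": 0}
    - {"slide": [0, -0.003, 0], "spin": 0}
    - {"slide": [0, -0.003, 0], "spin": 0}

```text
t: 5.0
tcp_pos: [0.6043, -0.0174, 0.2496]
eef_rot: [0.997, 0.071, 0.0, 0.002]
force: [2.6, -8.0, -1.3]
finger_gap: -0.003
finger_force: 4.5
```

Call:
step_arm:
  increments:
    - {"slide": [0, -0.001, 0], "spin": 0}
    - {"slide": [0, -0.002, 0], "spin": 0}
    - {"slide": [0, -0.002, 0], "spin": 0}
    - {"slide": [0, -0.002, 0], "spin": 0}
    - {"slide": [0, -0.002, 0], "spin": 0}

```text
t: 5.5
tcp_pos: [0.6043, -0.0169, 0.2497]
eef_rot: [0.997, 0.071, 0.0, 0.003]
force: [2.5, -13.7, -1.9]
finger_gap: -0.005
finger_force: 6.8
```

Call:
step_arm:
  increments:
    - {"slide": [0, 0.01, 0], "spin": 0}
    - {"slide": [0, 0.025, 0], "spin": 0}
    - {"slide": [0, 0.035, -0.03], "spin": 0}
    - {"slide": [0, 0.065, -0.07], "spin": 0}
    - {"slide": [0, 0.11, -0.1], "spin": 0}
  hand: 0.06

```text
t: 6.0
tcp_pos: [0.6189, -0.1183, 0.3489]
eef_rot: [0.997, 0.073, -0.0, -0.001]
force: [1.0, -0.2, 0.2]
finger_gap: 0.705
finger_force: 0.0
```

```bash
python3 - <<'E'
from h import *
t=manip.read_camera("top")[:,:,::-1];s=manip.read_camera("side")[:,:,::-1]
print(manip.sense()["tcp_pos"])
for c in("side","top"): print([(np.round(d["point"],1),d["confidence"]) for d in manip.spot_point(c,"lock_hole")])
c=np.zeros((600,800,3),np.uint8)
c[:300,:400]=cv2.resize(t[145:220,200:300],(400,300),interpolation=2)
c[:300,400:]=cv2.resize(s[180:255,310:410],(400,300),interpolation=2)
c[300:,:400]=cv2.resize(t[145:220,350:450],(400,300),interpolation=2)
c[300:,400:]=cv2.resize(s[285:360,320:420],(400,300),interpolation=2)
cv2.imwrite("pics/c2.png",c)
E
```

```text
[ 0.62077483 -0.12386351  0.35316644]
[(array([355. , 211.4]), 0.84)]
[(array([230.2, 183. ]), 0.76)]
```

View pics/c2.png

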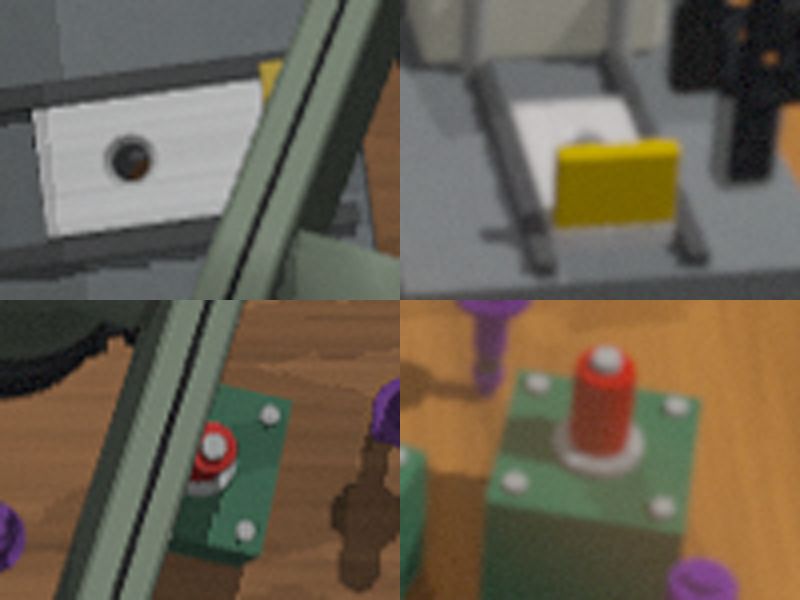

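Gauge is home: the hole is dark right through at top px (232.3,184.5). In the side view the red pin's collar centre is at (369.6,321).

```bash
python3 - <<'E'
from h import *
np.set_printoptions(precision=4,suppress=True)
h=onz("top",(232.3,184.5),.06);print("hole",h)
r1,r2=onz("top",(399.8,184.7),.06),onz("side",(369.6,321),.06);print(r1,r2)
s=manip.sense();p=s["tcp_pos"];q=s["eef_rot"];a=2*np.arctan2(q[1],q[0]);print(p,q,a)
d=(r1+r2)/2-p;d=d[:2];x=np.array([np.cos(a),np.sin(a)]);y=np.array([np.sin(a),-np.cos(a)]);print("to red tool xy",x@d,y@d)
E
```

```text
hole [0.5941 0.0702 0.06  ]
[ 0.5962 -0.2205  0.06  ] [ 0.5992 -0.2194  0.06  ]
[ 0.6189 -0.1201  0.3478] [ 0.9975  0.0704  0.     -0.0007] 0.14093882546862585
to red tool xy -0.034986756284325786 0.09588583660038866
```

Call:
step_arm:
  increments:
    - {"slide": [-0.01, 0.03, 0], "spin": 0}
    - {"slide": [-0.025, 0.065, 0], "spin": 0}
    - {"slide": [-0.035, 0.096, 0], "spin": 0}
    - {"slide": [-0.035, 0.096, 0], "spin": 0}
    - {"slide": [-0.035, 0.096, 0], "spin": 0}
  hand: 0.06

```text
t: 6.7
tcp_pos: [0.5973, -0.2185, 0.3451]
eef_rot: [0.997, 0.071, -0.002, -0.002]
force: [-0.8, 0.8, -0.3]
finger_gap: 0.702
finger_force: 0.0
```

Call:
step_arm:
  increments:
    - {"slide": [0, 0.001, 0.03], "spin": 0}
    - {"slide": [0, 0.001, 0.06], "spin": 0}
    - {"slide": [0, 0.001, 0.085], "spin": 0}
    - {"slide": [0, 0.001, 0.1], "spin": 0}
    - {"slide": [0, 0.001, 0.107], "spin": 0}

```text
t: 7.2
tcp_pos: [0.5976, -0.2183, 0.2377]
eef_rot: [0.997, 0.072, -0.002, -0.002]
force: [0.3, -0.7, -0.4]
finger_gap: 0.698
finger_force: 0.0
```

Call:
step_arm:
  increments:
    - {"slide": [0, 0, 0], "spin": 0}
    - {"slide": [0, 0, 0], "spin": 0}
    - {"slide": [0, 0, 0], "spin": 0}
    - {"slide": [0, 0, 0], "spin": 0}
    - {"slide": [0, 0, 0], "spin": 0}
  hand: 0.03

```text
t: 7.7
tcp_pos: [0.5985, -0.2206, 0.2414]
eef_rot: [0.997, 0.071, 0.001, 0.0]
force: [-0.4, -0.4, -0.0]
finger_gap: 0.351
finger_force: 0.0
```

```bash
python3 - <<'E'
from h import *
print(manip.sense())
t=manip.read_camera("top")[:,:,::-1];s=manip.read_camera("side")[:,:,::-1]
c=np.zeros((300,800,3),np.uint8)
c[:,:400]=cv2.resize(t[145:220,350:450],(400,300),interpolation=2)
c[:,400:]=cv2.resize(s[285:360,320:420],(400,300),interpolation=2)
cv2.imwrite("pics/c3.png",c)
E
```

```text
{'t': 7.7, 'joint_positions': array([-4.88659029e-01,  5.03091375e-01,  1.50613596e+00,  4.31513508e-05,
        1.13066686e+00,  9.39486333e-01]), 'dq': array([ 2.68242415e-03,  4.90316074e-03,  6.24054281e-03, -3.26961964e-05,
       -1.32963857e-03, -6.34410302e-04]), 'joint_efforts': array([ 3.58340156e-02, -4.67833078e+01, -2.53942126e+01,  2.51994192e-03,
       -8.73116311e-03,  1.29419191e-04]), 'tcp_pos': array([ 0.59851374, -0.22057782,  0.24143422]), 'eef_rot': array([9.97457710e-01, 7.12558435e-02, 7.29893596e-04, 4.34543278e-04]), 'force': array([-0.40536348, -0.35290935, -0.03831555]), 'ft_torque': array([-0.00234353, -0.02120484, -0.00483397]), 'finger_force': 0.0, 'finger_gap': 0.3507853170442014}
```

View pics/c3.png

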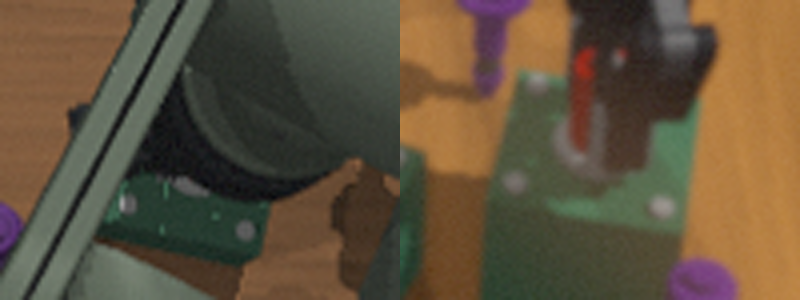

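```bash
python3 - <<'E'
from h import *
u=lambda X:((proj("side",X)-[320,285])*4+[400,0]).round(0).tolist()
x=np.array([.99,.146,0]);y=np.array([.146,-.989,0]);T=np.array([.5985,-.2206,.068])
print("near fingertip L/R back",u([T+y*.028-x*.011,T+y*.028+x*.011]),"pad face",u([T+y*.015-x*.011,T+y*.015+x*.011]))
print("tcp axis at grip top",u([[.5985,-.2206,.10],[.5985,-.2206,.064]]))
E
```

```text
near fingertip L/R back [[586.0, 189.0], [648.0, 184.0]] pad face [[578.0, 163.0], [639.0, 157.0]]
tcp axis at grip top [[606.0, 64.0], [598.0, 138.0]]
```

Call:
step_arm:
  increments:
    - {"slide": [-0.001, 0, 0], "spin": 0}
    - {"slide": [-0.001, 0, 0], "spin": 0}
    - {"slide": [-0.001, 0, 0], "spin": 0}
    - {"slide": [-0.001, 0, 0], "spin": 0}
    - {"slide": [-0.001, 0, 0], "spin": 0}
  hand: 0.0
  squeeze: 80

```text
t: 8.3
tcp_pos: [0.5975, -0.2206, 0.241]
eef_rot: [0.997, 0.071, 0.0, 0.0]
force: [0.4, 0.0, 4.5]
finger_gap: 0.234
finger_force: 78.2
```

Call:
step_arm:
  increments:
    - {"slide": [0, 0, -0.004], "spin": 0}
    - {"slide": [0, 0, -0.012], "spin": 0}
    - {"slide": [0, 0, -0.025], "spin": 0}
    - {"slide": [0, 0, -0.04], "spin": 0}
    - {"slide": [0, 0, -0.055], "spin": 0}

```text
t: 8.8
tcp_pos: [0.5971, -0.2205, 0.2971]
eef_rot: [0.997, 0.071, -0.0, 0.0]
force: [0.2, 0.3, -1.6]
finger_gap: 0.236
finger_force: 78.5
```

Call:
step_arm:
  increments:
    - {"slide": [0, 0, -0.015], "spin": 0}
    - {"slide": [0, 0, -0.03], "spin": 0}
    - {"slide": [0, 0, -0.045], "spin": 0}
    - {"slide": [0, 0, -0.055], "spin": 0}
    - {"slide": [0, 0, -0.06], "spin": 0}

```text
t: 9.3
tcp_pos: [0.5975, -0.2206, 0.3573]
eef_rot: [0.997, 0.071, 0.001, 0.001]
force: [-0.1, 0.4, -1.6]
finger_gap: 0.234
finger_force: 78.5
```

Call:
step_arm:
  increments:
    - {"slide": [0.004, -0.03, 0], "spin": 0}
    - {"slide": [0.009, -0.07, 0], "spin": 0}
    - {"slide": [0.014, -0.11, 0], "spin": 0}
    - {"slide": [0.019, -0.15, 0], "spin": 0}
    - {"slide": [0.025, -0.19, 0], "spin": 0}

```text
t: 9.8
tcp_pos: [0.5944, -0.0274, 0.3549]
eef_rot: [0.997, 0.071, -0.001, -0.0]
force: [0.6, 0.2, -1.5]
finger_gap: 0.233
finger_force: 78.6
```

Call:
step_arm:
  increments:
    - {"slide": [0.005, -0.04, 0], "spin": 0}
    - {"slide": [0.01, -0.075, 0], "spin": 0}
    - {"slide": [0.013, -0.098, 0], "spin": 0}
    - {"slide": [0.013, -0.098, 0], "spin": 0}
    - {"slide": [0.013, -0.098, 0], "spin": 0}

```text
t: 10.3
tcp_pos: [0.5937, 0.0703, 0.3549]
eef_rot: [0.997, 0.072, -0.001, 0.0]
force: [-0.0, -0.2, -1.7]
finger_gap: 0.234
finger_force: 78.6
```

Call:
step_arm:
  increments:
    - {"slide": [0, 0, 0.02], "spin": 0}
    - {"slide": [0, 0, 0.04], "spin": 0}
    - {"slide": [0, 0, 0.05], "spin": 0}
    - {"slide": [0, 0, 0.05], "spin": 0}
    - {"slide": [0, 0, 0.05], "spin": 0}

```text
t: 10.8
tcp_pos: [0.5942, 0.0692, 0.3057]
eef_rot: [0.997, 0.071, 0.0, 0.0]
force: [0.3, 0.2, -0.3]
finger_gap: 0.236
finger_force: 78.6
```

```bash
python3 - <<'E'
from h import *
s=manip.sense();print(s["tcp_pos"],s["eef_rot"],s["force"])
t=manip.read_camera("top")[:,:,::-1];s=manip.read_camera("side")[:,:,::-1]
c=np.zeros((400,800,3),np.uint8)
c[:,:400]=cv2.resize(t[145:225,195:275],(400,400),interpolation=2)
c[:,400:]=cv2.resize(s[165:245,315:395],(400,400),interpolation=2)
cv2.imwrite("pics/c4.png",c)
E
```

```text
[0.59418356 0.06920971 0.30569644] [9.97491557e-01 7.07854202e-02 1.09216746e-04 7.57582308e-05] [ 0.32337567  0.24776386 -0.28628667]
```

View pics/c4.png

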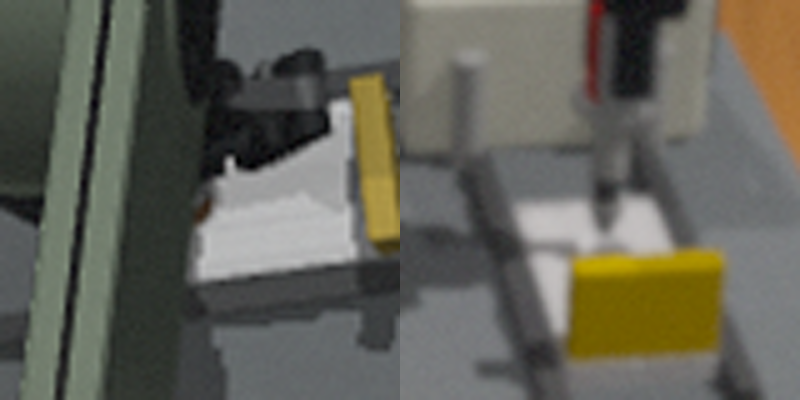

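```bash
python3 - <<'E'
from h import *
u=lambda X:((proj("side",X)-[315,165])*5+[400,0]).round(0).tolist()
print("hole",u([.5941,.0702,.06]),"tip",u([.5942,.0692,.07]),"collar",u([.5942,.0692,.125]),"collar bottom L/R",u([.5782,.0692,.125]),u([.6102,.0692,.125]))
print(proj("side",[.5941,.0702,.06]), onz("side",(357,215),.06))
E
```

```text
hole [[598.0, 250.0]] tip [[600.0, 230.0]] collar [[609.0, 104.0]] collar bottom L/R [[566.0, 103.0]] [[652.0, 105.0]]
[[354.55362255 215.06255084]] [0.59888983 0.07058478 0.06      ]
```

Call:
step_arm:
  increments:
    - {"slide": [0.002, -0.0005, 0], "spin": 0}
    - {"slide": [0.002, -0.0005, 0.005], "spin": 0}
    - {"slide": [0.002, -0.0005, 0.01], "spin": 0}
    - {"slide": [0.002, -0.0005, 0.015], "spin": 0}
    - {"slide": [0.002, -0.0005, 0.02], "spin": 0}

```text
t: 11.4
tcp_pos: [0.5956, 0.0708, 0.2847]
eef_rot: [0.997, 0.071, -0.0, -0.0]
force: [0.5, 0.7, -1.4]
finger_gap: 0.235
finger_force: 78.6
```

Call:
step_arm:
  increments:
    - {"slide": [0, 0, 0.004], "spin": 0}
    - {"slide": [0, 0, 0.008], "spin": 0}
    - {"slide": [0, 0, 0.012], "spin": 0}
    - {"slide": [0, 0, 0.015], "spin": 0}
    - {"slide": [0, 0, 0.015], "spin": 0}

```text
t: 11.9
tcp_pos: [0.5956, 0.0708, 0.2698]
eef_rot: [0.997, 0.071, -0.001, -0.0]
force: [-0.1, 0.1, -1.5]
finger_gap: 0.234
finger_force: 78.6
```

Call:
step_arm:
  increments:
    - {"slide": [0, 0, 0.006], "spin": 0}
    - {"slide": [0, 0, 0.012], "spin": 0}
    - {"slide": [0, 0, 0.018], "spin": 0}
    - {"slide": [0, 0, 0.022], "spin": 0}
    - {"slide": [0, 0, 0.022], "spin": 0}

```text
t: 12.4
tcp_pos: [0.5952, 0.0709, 0.247]
eef_rot: [0.997, 0.071, -0.001, -0.0]
force: [0.7, 1.0, -3.2]
finger_gap: 0.235
finger_force: 78.4
```

Call:
step_arm:
  increments:
    - {"slide": [0, 0, 0.002], "spin": 0}
    - {"slide": [0, 0, 0.004], "spin": 0}
    - {"slide": [0, 0, 0.006], "spin": 0}
    - {"slide": [0, 0, 0.007], "spin": 0}
    - {"slide": [0, 0, 0.007], "spin": 0}

```text
t: 12.9
tcp_pos: [0.5954, 0.0707, 0.2411]
eef_rot: [0.997, 0.071, -0.001, 0.0]
force: [-2.3, -0.2, -1.7]
finger_gap: 0.233
finger_force: 78.7
```

Push a little further to make sure it's seated.

Call:
step_arm:
  increments:
    - {"slide": [0, 0, 0.001], "spin": 0}
    - {"slide": [0, 0, 0.001], "spin": 0}
    - {"slide": [0, 0, 0.002], "spin": 0}
    - {"slide": [0, 0, 0.002], "spin": 0}
    - {"slide": [0, 0, 0.002], "spin": 0}

```text
t: 13.4
tcp_pos: [0.5955, 0.0708, 0.241]
eef_rot: [0.997, 0.071, -0.001, 0.0]
force: [-6.7, -0.2, 8.7]
finger_gap: 0.24
finger_force: 79.5
```

Call:
step_arm:
  increments:
    - {"slide": [0, 0, -0.001], "spin": 0}
    - {"slide": [0, 0, -0.001], "spin": 0}
    - {"slide": [0, 0, -0.001], "spin": 0}
    - {"slide": [0, 0, -0.001], "spin": 0}
    - {"slide": [0, 0, -0.001], "spin": 0}
  hand: 0.055

```text
t: 13.9
tcp_pos: [0.596, 0.0708, 0.2404]
eef_rot: [0.997, 0.071, 0.0, 0.0]
force: [-0.4, 0.4, -0.3]
finger_gap: 0.647
finger_force: 0.0
```

Call:
step_arm:
  increments:
    - {"slide": [0, 0, -0.01], "spin": 0}
    - {"slide": [0, 0, -0.03], "spin": 0}
    - {"slide": [0, 0, -0.06], "spin": 0}
    - {"slide": [0, 0, -0.1], "spin": 0}
    - {"slide": [0, 0, -0.14], "spin": 0}

```text
t: 14.4
tcp_pos: [0.5955, 0.0708, 0.382]
eef_rot: [0.997, 0.071, -0.0, -0.0]
force: [2.1, -0.5, -0.2]
finger_gap: 0.636
finger_force: 0.0
```

Call:
step_arm:
  increments:
    - {"slide": [0, 0.04, 0], "spin": 0}
    - {"slide": [0, 0.08, 0], "spin": 0}
    - {"slide": [0, 0.12, 0], "spin": 0}
    - {"slide": [0, 0.16, 0], "spin": 0}
    - {"slide": [0, 0.2, 0], "spin": 0}

```text
t: 14.9
tcp_pos: [0.6243, -0.1287, 0.3814]
eef_rot: [0.997, 0.071, 0.001, 0.0]
force: [-0.1, -0.3, 0.3]
finger_gap: 0.645
finger_force: 0.0
```

```bash
python3 - <<'E'
from h import *
s=manip.sense();print(s["tcp_pos"],s["force"],s["finger_gap"])
t=manip.read_camera("top")[:,:,::-1];s=manip.read_camera("side")[:,:,::-1]
c=np.zeros((400,800,3),np.uint8)
c[:,:400]=cv2.resize(t[145:225,195:275],(400,400),interpolation=2)
c[:,400:]=cv2.resize(s[165:365,265:465],(400,400),interpolation=2)
cv2.imwrite("pics/c5.png",c)
E
```

```text
[ 0.62428491 -0.12868676  0.38141793] [-0.13119156 -0.25204867  0.30418797] 0.6454039888810326
```

View pics/c5.png

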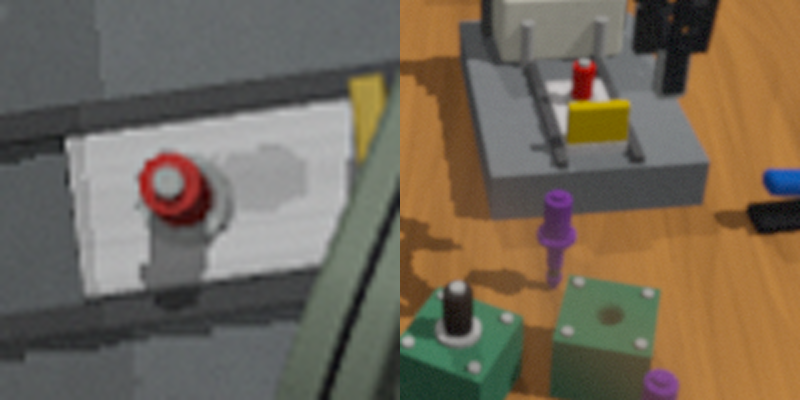

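The red pin stands in the gauge, with its collar centre at top px ~(233,184.6) and its button at (228.6,181). The black pin is undisturbed and the red block is empty. I'll check height and tilt numerically before handing in.

```bash
python3 - <<'E'
from h import *
print("expect button top",proj("top",[.5941,.0702,.104]),"if 15mm up",proj("top",[.5941,.0702,.119]),"side button",proj("side",[.597,.0702,.104]),proj("side",[.597,.0702,.119]), "seen side",265+583/2-200,165+63/2)
E
```

```text
expect button top [[228.5052313  180.93542048]] if 15mm up [[227.12365714 179.64993655]] side button [[357.53282883 195.35172726]] [[358.06011068 188.36526835]] seen side 356.5 196.5
```

Button pixels match the seated, upright pose in both views.

```bash
python3 -c "
from cell import manip
print(manip.finish_job())"
```

```text
the job is handed in; nothing more can be done
None
```

I pushed the gauge home to its stop, then pulled the red pin and pressed it into the lock hole until the collar stopped it. I let it go upright, left the black pin in its block and handed the job in; no verdict came back.

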